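# Push the sample jar home into the locating fence

## Robot

A 6-joint arm with a two-finger parallel gripper is mounted at the origin on the work surface; the furniture and walls round the work are solid. World frame = base frame: x ahead of the robot, y to its left, z up, the work surface at z = 0. Lengths are in mm, angles in rad, forces in N, time in s.
With the tool pointing down it reaches from about 300 to 775 mm from the base axis. Payload 14.6 kg.
Tool frame: the origin (TCP) lies at the very end of the fingers, on their centre line; the grasp point (between the pads) lies 19 mm behind it; z points along the fingers, y is the line along which they close (so a half turn about z gives the same grasp; the last joint's range is limited). The gripper opens to 94 mm and grips with 3 to 60 N. Pads are 16 mm wide; open, the fingers measure 119 mm over their backs; the gripper's body (75 mm by 177 mm) begins 78 mm behind the grasp point.
Start: joints at [-0.067, 0.3, 1.521, -0, 1.321, -0.067], TCP at [549.99, -0.002, 205.446] pointing down, gripper open.
Joint ranges: [-3.03, 3.03], [-0.79, 2.21], [0.23, 2.52], [-1.04, 4.18], [0, 3.07], [-2.55, 2.55]. Speed limits (rad/s): [2.22, 2.22, 2.57, 3.14, 3.14, 3.14].

## Interface

Orientations are given as a unit quaternion [w, x, y, z].
In Python, from cell import observe, snapshot, camera_params, hand_in, search_frame, pinpoint gives the robot as it stands.
- The arm moves only by the shell command python3 -m handwheel 'ROWS' [OPENING] [FORCE]. ROWS is JSON, one flat list of numbers, 4 for each row, row after row: the shift along the tool's x, y, z normalised to -1 to 1, where 1 is 30 mm, then the turn about the tool's z normalised to -1 to 1, where 1 is 0.12 rad. A call has exactly 8 rows; each row shifts and turns the commanded pose from where the row before left it, along the tool's axes as they then stand; what a row does not reach is not made up. A row lasts 1/8 s, in which the tool goes at most 62.5 mm and 10.7 degrees, less where a joint would pass 70% of its speed; a pose out of reach is approached as far as the arm can. A call with a number of a shift or a turn outside -1 to 1 is refused whole. A call with a gripper value outside its range is refused whole. OPENING is the opening, from -1 (shut) to 1 (fully open), set as the call begins (- or left out, the last holds). The fingers move at their own pace and stop on an object; FORCE is the grip in N (left out, the last holds). Time passes only in rows, so rows that do not move let the fingers close, or fill a call up. It gives the time, the measured TCP pose, the force, the opening and the grip force at its end, in the units of the state.
- observe(): the state, without advancing time (a new reading comes with each control period).
- snapshot(name): name is "scene" or "top"; returns the picture (400x640x3 uint8, red, green, blue); there is no depth.
- camera_params(name): a dict with "intrinsics" (3x3 intrinsics, pixels), "rvec" (rotation vector, rad) and "tvec" (3), from world to camera coordinates, as OpenCV has them. Camera axes: x right, y down, z forward; pixel columns grow to the right and rows downward; lengths in mm; the calibration is good to about 2 mm. A picture is of the moment at which its call begins. camera_params takes no time and is no camera call.
- hand_in(): hands the job in; it is judged then, once.
Trained networks look in the newest picture that a camera, given by its name, has taken for a name from the list of things; names that differ only in an ending like _2 or _b are one class to them, and where a whole thing is asked for, a point or a joint stands for the part that bears it (a point fixed in the world has none). Each returns a list of dicts, best first, with "confidence" (0 to 1); they miss things now and then, are a little off and sometimes report something else, mostly with a low value. They report only what shows in the picture. A call takes as long as a camera call.
- search_frame(camera, target): "position" ([x, y, z] in mm, in the coordinates of the camera as it stood for that picture, good to about 4 mm: the middle of the surface that is visible of it).
- pinpoint(camera, target): "position" ([x, y, z] in mm, in the coordinates of the camera as it stood for that picture, good to about 4 mm: a listed point, or the origin of a listed thing).
The state is a dict: "t": time; "joint_positions": joint angles; "dq": joint speeds; "effort": joint torques, N m; "eef_pos": TCP position; "tool_rot": TCP orientation; "ft_force": force on the tool from outside, world axes, zero at the start; "wrist_torque": the same for the moment, N m; "gripper_width": finger opening in mm; "grasp_force": force on a finger pad.
Only numpy, scipy, OpenCV 4.12 (cv2) and the standard library are available. Lean on these libraries where they do the work, as an engineer would, in place of code of your own. Each camera call takes 0.05 s, during which the arm holds its last target. There are 200 camera calls.

## Task

Push the wide glass jar with the yellow metal lid along the worktop, snug into the inside corner of the dark metal L-shaped fence, so that it stands upright touching both rails, ready for its label photo. Only push it with the fingers: do not lift, carry or tip it, and leave everything else where it stands; move clear when it is home.

Things in the scene. Friction and masses are not known exactly. Their poses are not given: they have to be found in the camera images.
- jar: The jar to push: upright round glass jar with a yellow metal lid, soil sample inside, 75 mm in diameter (radius 37.5), 97 mm tall, about 0.13 to 0.27 kg, loose. Origin: centre of its underside; z up. It slides upright when pushed low down. To its right stands a fixed microscope, 0.53 m tall (about x 0.18 to 0.43, y -0.29 to 0.08 m): swing over it.
- fence: Fixed L-shaped fence of two dark metal rails, 10 mm thick, 30 high; a new place and angle each time. Origin: the inside corner at worktop height, z up. Left rail: inner face is the plane x = 0, from the corner 55 mm along +y. Right rail: inner face is the plane y = 0, 55 mm along -x. The jar belongs at x < 0, y > 0. Outside each rail: foot flange 4 mm high, 13 wide, with screw heads.
- home (a point): Point on the worktop inside the fence, at (-37.5, +37.5) mm in the fence's frame: the jar's origin is here when its side touches both rails. Axes as the fence's.
- tall_vial: Bystander: upright glass vial with white screw cap, 28 mm across, 84 tall. Origin: centre of its underside. Leave it.
- short_vial: Bystander: upright glass vial with white screw cap, 25 mm across, 47 tall. Origin: centre of its underside. Leave it.
- stopper: Bystander: brown-red rubber stopper, 22 mm across, 22 tall. Origin: centre of its underside. Leave it.
- dropper: Bystander: small dropper bottle with black bulb, 33 mm across, 112 tall. Origin: centre of its underside. Leave it.

How it is judged:
By the outcome, as a careful person would: the job done as asked, in the order asked, and still so for the second after the job is handed in, with the robot touching nothing.
It also fails if it takes over 67 s, if anything falls off the work surface, if the arm or the gripper's body presses on something with over 40 N, if the wrist force passes 120 N, or if a joint passes its speed limit or range.

## Working session

There is one attempt and no reset: what is moved stays moved. The work goes in short steps, Python scripts to look and compute and a shell command to move; the robot and the scene stay as the last step left them, time stands still between calls to the robot, and variables do not carry over. Pictures are saved under pics/ and viewed, at most 10 in all, crops included, and the job is handed in when it is done.

```bash
mkdir -p pics; cat > h.py <<'E'
import numpy as np, cv2
from cell import *
def w(cam,p):
    c=camera_params(cam);R=cv2.Rodrigues(np.array(c["rvec"],float))[0]
    return R.T@(np.array(p,float)-np.array(c["tvec"],float).ravel())
def onz(cam,u,v,z):
    c=camera_params(cam);R=cv2.Rodrigues(np.array(c["rvec"],float))[0];K=np.array(c["intrinsics"])
    o=-R.T@np.array(c["tvec"],float).ravel();d=R.T@np.linalg.inv(K)@[u,v,1];return o+d*(z-o[2])/d[2]
def proj(cam,p):
    c=camera_params(cam);return cv2.projectPoints(np.array(p,float).reshape(-1,1,3),np.array(c["rvec"],float),np.array(c["tvec"],float),np.array(c["intrinsics"],float),None)[0].reshape(-1,2)
E
python3 - <<'E'
from h import *
for cam in("top","scene"):
    im=snapshot(cam);cv2.imwrite(f"pics/{cam}0.png",im[:,:,::-1])
    for n in["jar","fence","home","tall_vial","short_vial","stopper","dropper"]:
        for r in pinpoint(cam,n)[:2]:
            p=w(cam,r["position"]);print(cam,n,round(r["confidence"],2),p.round(1),proj(cam,p).round(0))
s=observe();print(s["t"],s["tool_rot"],s["eef_pos"],s["ft_force"])
E
```

```text
top jar 0.55 [344.6 193.2   4. ] [[304. 255.]]
top fence 0.93 [4.985e+02 1.917e+02 3.000e-01] [[305. 168.]]
top tall_vial 0.75 [510.  276.6   4.6] [[257. 161.]]
top short_vial 0.67 [454.  274.6  -0.8] [[258. 193.]]
top stopper 0.52 [552.8 255.8  -1.9] [[269. 139.]]
top dropper 0.62 [496.3  50.1  -0.5] [[384. 169.]]
scene jar 0.91 [ 3.521e+02  1.944e+02 -2.000e-01] [[335. 237.]]
scene fence 0.67 [495.5 191.8  -4.8] [[301. 195.]]
scene home 0.69 [447.7 191.6   2.9] [[312. 206.]]
scene tall_vial 0.76 [507.5 275.3   1.3] [[266. 204.]]
scene short_vial 0.67 [456.3 272.4   3.4] [[278. 218.]]
0.8 [ 1.05380531e-05  7.07124931e-01  7.07088630e-01 -3.89728129e-06] [ 5.49990548e+02 -1.64795298e-02  2.05456406e+02] [ 0.28303857  0.04135296 -0.34601019]
```

View pics/top0.png

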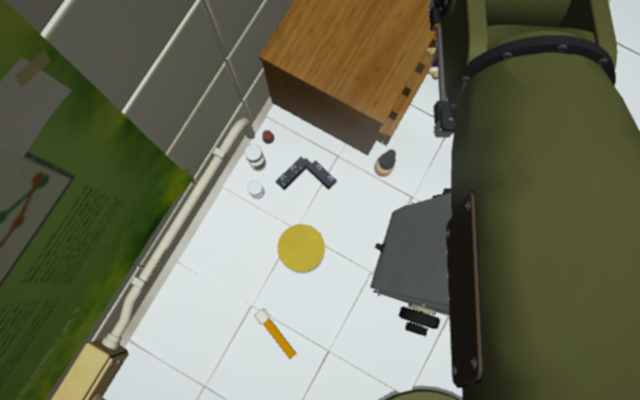

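View pics/scene0.png

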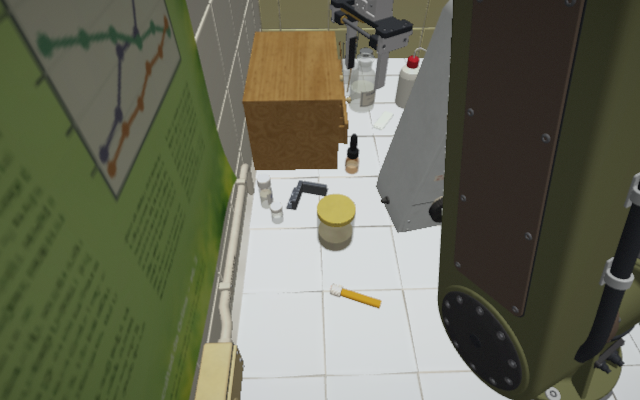

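```bash
python3 - <<'E'
from h import *
im=cv2.imread("pics/top0.png")
cv2.imwrite("pics/crop.png",cv2.resize(im[140:280,235:405],None,fx=4.2,fy=4.2,interpolation=cv2.INTER_CUBIC))
print("cab bottom top-cam",onz("top",272,103,0).round(),onz("top",370,153,0).round(),"scene",onz("scene",252,168,0).round(),onz("scene",338,168,0).round())
b=onz("scene",338,168,0)
for h in(100,150,200,250,300):print(h,proj("scene",[[b[0],b[1],h]]).round())
print("pipe",[onz("top",u,v,30).round() for u,v in((225,150),(178,228),(130,300))])
hsv=cv2.cvtColor(im,cv2.COLOR_BGR2HSV);m=cv2.inRange(hsv,(20,120,80),(35,255,255));m[:, :270]=0;m[:215]=0;m[275:]=0;m[:,335:]=0
c=max(cv2.findContours(m,0,1)[0],key=cv2.contourArea);(e,d,a)=cv2.fitEllipse(c);print("lid",e,d,onz("top",*e,97).round(1))
print("tcp proj",proj("scene",[[550,0,205]]),proj("top",[[550,0,205]]))
c=camera_params("top");R=cv2.Rodrigues(np.array(c["rvec"],float))[0];print("cam",-R.T@np.ravel(c["tvec"]))
E
```

```text
cab bottom top-cam [620. 251.   0.] [525.  75.   0.] scene [632. 252.   0.] [522.  74.   0.]
100 [[340. 136.]]
150 [[340. 117.]]
200 [[341.  97.]]
250 [[342.  75.]]
300 [[344.  51.]]
pipe [array([524., 328.,  30.]), array([390., 404.,  30.]), array([272., 477.,  30.])]
lid (300.7804870605469, 247.62255859375) (45.06608581542969, 45.557212829589844) [350.7 196.3  97. ]
tcp proj [[363.00632812  78.59082562]] [[438.721566    98.39281867]]
cam [295.41339473 174.54153677 879.44507146]
```

View pics/crop.png

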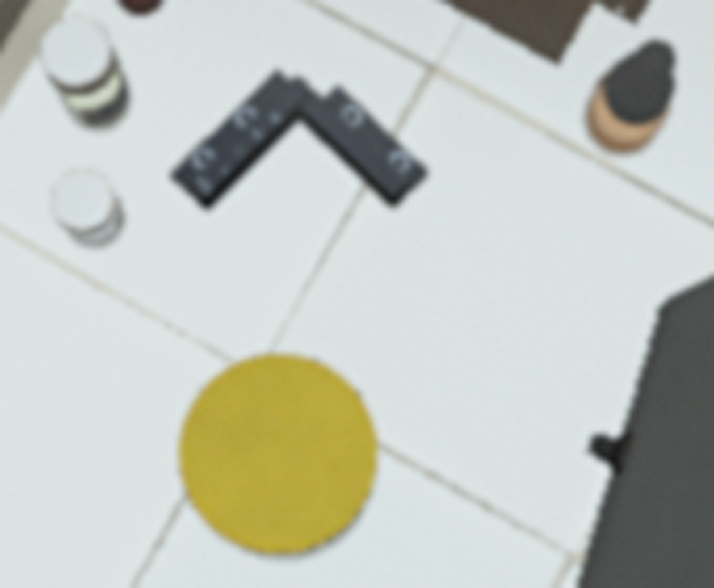

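```bash
python3 - <<'E'
from h import *
f=lambda u,v:onz("top",235+(u+.5)/4.2-.5,140+(v+.5)/4.2-.5,0)[:2]
C,L,R=f(302,122),f(208,209),f(393,209)
print(C,L,R)
l=L-C;r=R-C;print(np.linalg.norm(l),np.linalg.norm(r),np.degrees(np.arctan2(l[1],l[0])),np.degrees(np.arctan2(r[1],r[0])))
a=np.arctan2(l[1],l[0])-np.pi/2; b=np.arctan2(-r[1],-r[0]); th=(a+b)/2
X=np.array([np.cos(th),np.sin(th)]);Y=np.array([-X[1],X[0]])
H=C-37.5*X+37.5*Y
print("theta",np.degrees([a,b]),"home",H)
J=np.array([350.7,196.3]);d=H-J;print(d,np.linalg.norm(d),np.degrees(np.arctan2(d[1],d[0])))
E
```

```text
[497.25240637 188.61502935] [460.07604118 228.14800483] [459.61759494 150.53408833]
54.267285530163086 53.540051368505566 133.2403528992513 -134.66240780056228
theta [43.2403529 45.3375922] home [444.22348133 189.2731399 ]
[93.52348133 -7.0268601 ] 93.78709038892002 -4.296828665832169
```

```bash
python3 -m handwheel '[0,0,-1,1, 0,0,-1,1, 0,0,0,1, 0,0,0,1, 0,0,0,1, 0,0,0,1, 0,0,0,1, 0,0,0,1]' 0.0 20
```

```text
t: 1.8
eef_pos: [550.0, -0.0, 265.4]
tool_rot: [0.0, 0.954, 0.299, -0.0]
ft_force: [1.3, -0.1, -0.1]
gripper_width: 46.9
grasp_force: 0.0
```

```bash
python3 -m handwheel '[0,0,0,0.95, 0,0,0,0.95, 0,0,0,0.95, 0,0,0,0.95, 0,0,0,0.95, 0,0,0,0.95, 0,0,0,0, 0,0,0,0]' && python3 -m handwheel '[-0.6,-0.4,0,0, -0.6,-0.8,0,0, -0.6,-0.9,0,0, -0.4,-0.9,0,0, 0,-0.9,0,0, 0,-0.9,0,0, 0,-0.9,0,0, 0,-0.8,0,0]'
```

```text
t: 2.8
eef_pos: [550.0, -0.0, 265.4]
tool_rot: [0.0, 0.999, -0.035, -0.0]
ft_force: [0.2, 1.0, 0.2]
gripper_width: 47.4
grasp_force: 0.0
t: 3.8
eef_pos: [498.4, 200.3, 265.5]
tool_rot: [-0.0, 0.999, -0.035, 0.0]
ft_force: [0.5, -0.1, 0.2]
gripper_width: 46.7
grasp_force: 0.0
```

```bash
python3 -m handwheel '[-0.5,0.06,0,0, -0.9,0.06,0,0, -1,0.06,0,0, -1,0.06,0,0, -1,0.06,0,0, -1,0.06,0,0, -1,0.06,0,0, -0.83,0.06,0,0]' && python3 -m handwheel '[0,0,0.5,0, 0,0,1,0, 0,0,1,0, 0,0,1,0, 0,0,1,0, 0,0,1,0, 0,0,0.5,0, 0,0,0,0]'; python3 - <<'E'
from h import *
cv2.imwrite("pics/s1.png",snapshot("scene")[:,:,::-1])
s=observe();print(s["joint_positions"],s["ft_force"])
E
```

```text
t: 4.8
eef_pos: [280.1, 200.7, 265.6]
tool_rot: [-0.0, 0.999, -0.036, 0.0]
ft_force: [-0.3, -0.2, 1.5]
gripper_width: 47.2
grasp_force: 0.0
t: 5.8
eef_pos: [280.8, 200.3, 84.1]
tool_rot: [0.001, 0.999, -0.036, -0.001]
ft_force: [0.2, -0.1, -0.2]
gripper_width: 47.0
grasp_force: 0.0
[ 5.13388695e-01  9.71451554e-04  2.17960706e+00 -2.63289704e-05
  9.62391664e-01  2.15700215e+00] [0.61337518 0.31649126 0.18032651]
```

View pics/s1.png

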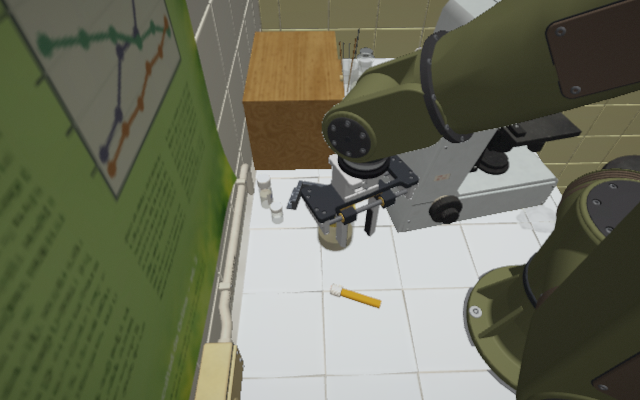

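```bash
python3 -m handwheel '[0,0,0.4,0, 0,0,0.8,0, 0,0,0.6,0, 0,0,0.4,0, 0,0,0,0, 0.3,0,0,0, 0.3,0,0,0, 0.2,0,0,0]' && python3 -m handwheel '[0.1,0,0,0, 0.1,0,0,0, 0.1,0,0,0, 0.1,0,0,0, 0.15,0,0,0, 0.15,0,0,0, 0.15,0,0,0, 0.15,0,0,0]'
```

```text
t: 6.85
eef_pos: [306.0, 199.1, 19.8]
tool_rot: [-0.0, 0.999, -0.037, 0.0]
ft_force: [-0.1, -0.2, 0.9]
gripper_width: 46.9
grasp_force: 0.0
t: 7.85
eef_pos: [335.2, 196.8, 19.4]
tool_rot: [0.0, 0.999, -0.037, -0.0]
ft_force: [-1.3, -0.2, 0.2]
gripper_width: 47.0
grasp_force: 0.7
```

```bash
python3 - <<'E'
from h import *
for cam in("scene","top"):
    im=snapshot(cam);cv2.imwrite(f"pics/{cam}2.png",im[:,:,::-1])
    for r in pinpoint(cam,"jar")[:1]: print(cam,r["confidence"],w(cam,r["position"]).round(1))
E
```

```text
scene 0.22 [5.070e+02 2.789e+02 5.000e-01]
```

View pics/top2.png

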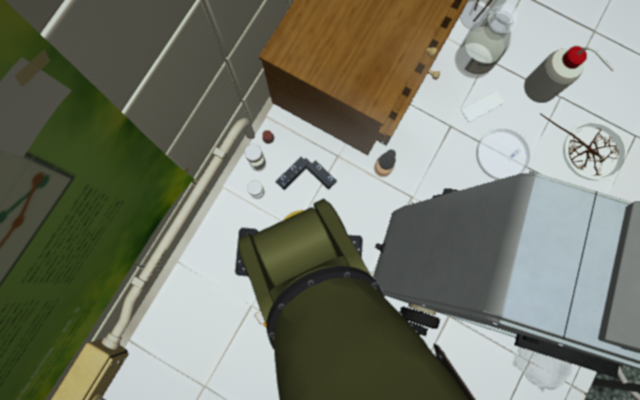

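Only a sliver of the yellow lid shows, near (292,213), ahead of the gripper. The fence at (305,170) and the bystanders haven't moved, and the -1.3 N reading means the fingers are in contact. I'll keep pushing.

```bash
python3 -m handwheel '[0.15,0,0,0, 0.15,0,0,0, 0.15,0,0,0, 0.15,0,0,0, 0.15,0,0,0, 0.15,0,0,0, 0.15,0,0,0, 0.15,0,0,0]' && python3 -m handwheel '[0.15,0,0,0, 0.15,0,0,0, 0.1,0,0,0, 0.1,0,0,0, 0.1,0,0,0, 0.05,0,0,0, 0,0,0,0, 0,0,0,0]'
python3 - <<'E'
from h import *
for cam in("scene","top"):
    im=snapshot(cam);cv2.imwrite(f"pics/{cam}3.png",im[:,:,::-1])
a=cv2.imread("pics/top3.png")[130:250,220:380];b=cv2.imread("pics/scene3.png")[140:260,240:400]
cv2.imwrite("pics/c3.png",cv2.resize(np.hstack([a,b]),None,fx=2.5,fy=2.5,interpolation=cv2.INTER_CUBIC))
E
```

```text
t: 9.05
eef_pos: [371.1, 194.2, 19.4]
tool_rot: [-0.0, 0.999, -0.037, -0.0]
ft_force: [-0.5, 0.7, -0.1]
gripper_width: 47.1
grasp_force: 0.5
t: 10.05
eef_pos: [390.3, 192.8, 19.5]
tool_rot: [-0.0, 0.999, -0.037, 0.0]
ft_force: [0.7, 0.4, -0.4]
gripper_width: 46.7
grasp_force: 0.0
```

View pics/c3.png

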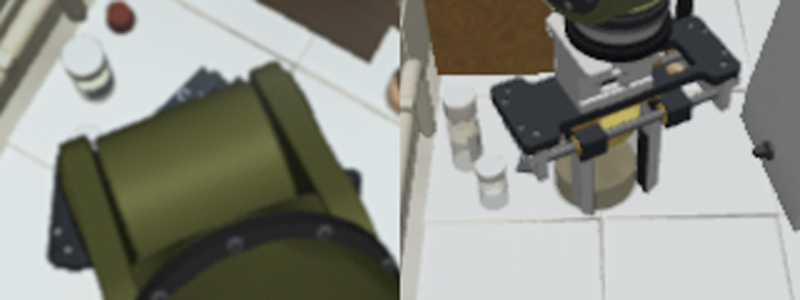

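The jar stands upright between the fingers and the vials are undisturbed. About 17 mm is left. I'll push slowly and watch the force.

```bash
python3 -m handwheel '[0.1,0,0,0, 0.1,0,0,0, 0.1,0,0,0, 0.06,0,0,0, 0.04,0,0,0, 0.04,0,0,0, 0,0,0,0, 0,0,0,0]' && python3 -m handwheel '[0.05,0,0,0, 0.05,0,0,0, 0.03,0,0,0, 0.03,0,0,0, 0.03,0,0,0, 0,0,0,0, 0,0,0,0, 0,0,0,0]'
```

```text
t: 11.15
eef_pos: [403.5, 191.8, 19.5]
tool_rot: [-0.0, 0.999, -0.037, 0.0]
ft_force: [0.0, 0.4, -0.7]
gripper_width: 47.2
grasp_force: 0.2
t: 12.15
eef_pos: [407.1, 191.8, 19.3]
tool_rot: [0.0, 0.999, -0.037, -0.002]
ft_force: [-19.8, 5.5, 14.1]
gripper_width: 47.3
grasp_force: 10.8
```

```bash
python3 -m handwheel '[-0.03,0,0,0, -0.03,0,0,0, -0.05,0,0,0, -0.1,0,0,0, -0.3,0,0,0, -0.5,0,0,0, -1,0,0,0, -1,0,0,0]' && python3 -m handwheel '[-0.9,0,0,0, -0.4,0,0,0, 0,0,-0.5,0, 0,0,-1,0, 0,0,-1,0, 0,0,-1,0, 0,0,-1,0, 0,0,-1,0]' && python3 -m handwheel '[0,0,-1,0, 0,0,-1,0, -0.2,0,-1,0, 0,0,0,0, 0,0,0,0, 0,0,0,0, 0,0,0,0, 0,0,0,0]'
python3 - <<'E'
from h import *
for cam in("scene","top"):
    im=snapshot(cam);cv2.imwrite(f"pics/{cam}4.png",im[:,:,::-1])
    for n in("jar","fence","short_vial","tall_vial"):
        for r in pinpoint(cam,n)[:1]: print(cam,n,r["confidence"],w(cam,r["position"]).round(1))
a=cv2.imread("pics/top4.png")[130:250,220:380];b=cv2.imread("pics/scene4.png")[140:260,240:400]
cv2.imwrite("pics/c4.png",cv2.resize(np.hstack([a,b]),None,fx=2.5,fy=2.5,interpolation=cv2.INTER_CUBIC))
E
```

```text
t: 13.15
eef_pos: [317.3, 197.9, 19.3]
tool_rot: [0.0, 0.999, -0.037, -0.0]
ft_force: [-0.4, -0.2, 0.8]
gripper_width: 46.8
grasp_force: 0.0
t: 14.15
eef_pos: [280.1, 200.8, 185.6]
tool_rot: [-0.0, 0.999, -0.037, 0.0]
ft_force: [-0.1, -0.0, -0.5]
gripper_width: 47.0
grasp_force: 0.0
t: 15.15
eef_pos: [274.1, 201.3, 274.2]
tool_rot: [0.0, 0.999, -0.037, -0.0]
ft_force: [-0.3, -0.2, -0.2]
gripper_width: 47.4
grasp_force: 0.0
scene jar 0.81 [447.1 186.2   3.6]
scene fence 0.7 [ 4.957e+02  1.898e+02 -4.000e-01]
scene short_vial 0.77 [456.5 273.3   2.3]
scene tall_vial 0.89 [506.2 275.3   0.8]
top jar 0.85 [441.5 186.7   7.4]
top fence 0.62 [497.9 190.8   2.8]
top short_vial 0.69 [450.  273.1  -2. ]
top tall_vial 0.76 [511.  274.8   4.7]
```

View pics/c4.png

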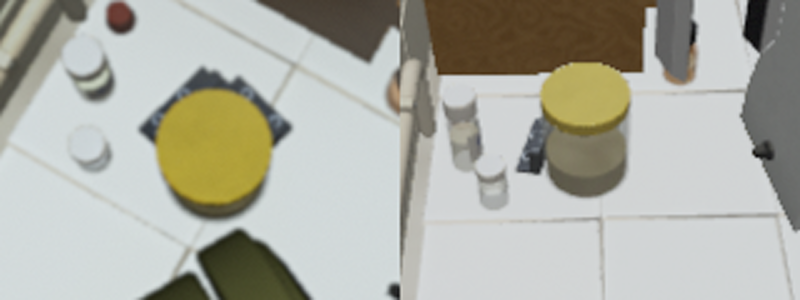

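```bash
python3 - <<'E'
from h import *
th=np.radians(44.3);X=np.array([np.cos(th),np.sin(th)]);Y=np.array([-X[1],X[0]]);C=np.array([497.25,188.6])
im=cv2.imread("pics/top4.png");hsv=cv2.cvtColor(im,cv2.COLOR_BGR2HSV)
m=cv2.inRange(hsv,(20,150,100),(35,255,255));n,l,s,_=cv2.connectedComponentsWithStats(m)
k=l[189,305];c=cv2.findContours((l==k).astype(np.uint8),0,1)[0][0];e,d,a=cv2.fitEllipse(c)
p=onz("top",*e,97)[:2];print(e,d,p,"in fence",X@(p-C),Y@(p-C))
im=cv2.imread("pics/scene4.png")
# scene: lid ellipse
hsv=cv2.cvtColor(im,cv2.COLOR_BGR2HSV);m=cv2.inRange(hsv,(20,150,60),(35,255,255));n,l,s,_=cv2.connectedComponentsWithStats(m)
k=l[180,314];c=cv2.findContours((l==k).astype(np.uint8),0,1)[0][0];print(s[k])
for z,r in((97,37.5),):
  for o in((444.2,189.3),tuple(p)):
    q=proj("scene",[[o[0]+r*np.cos(t),o[1]+r*np.sin(t),zz] for zz in(97,) for t in np.linspace(0,6.28,60)]);print(q.min(0),q.max(0))
E
```

```text
(305.1512145996094, 188.82763671875) (44.30883026123047, 45.14938735961914) [442.60262316 189.31460855] in fence -38.61163699228701 38.678003439765206
[     0      0    640    400 255071]
[294.80647909 163.89079251] [331.78580736 190.01882944]
[295.18428795 164.33926051] [332.20557856 190.52769754]
```

The jar sits symmetrically in the corner, but two fingers could have held it off one rail by a fraction of a millimetre. I'll repeat the press with the fingers closed, so a single contact lets the jar centre itself.

```bash
python3 -m handwheel '[0.2,0,1,0, 0,0,1,0, 0,0,1,0, 0,0,1,0, 0,0,1,0, 0,0,1,0, 0,0,1,0, 0,0,1,0]' -1 20 && python3 -m handwheel '[0,0,0.5,0, 0.5,0,0,0, 1,0,0,0, 1,0,0,0, 0.7,0,0,0, 0.3,0,0,0, 0,0,0,0, 0,0,0,0]'
```

```text
t: 16.65
eef_pos: [280.2, 200.9, 33.6]
tool_rot: [-0.0, 0.999, -0.037, 0.0]
ft_force: [0.9, 0.0, -0.6]
gripper_width: 0.3
grasp_force: 0.0
t: 17.65
eef_pos: [384.4, 193.2, 19.6]
tool_rot: [0.0, 0.999, -0.036, -0.0]
ft_force: [0.2, -1.2, -0.1]
gripper_width: 0.6
grasp_force: 0.0
```

```bash
python3 -m handwheel '[0.1,0,0,0, 0.1,0,0,0, 0.1,0,0,0, 0.05,0,0,0, 0.05,0,0,0, 0.03,0,0,0, 0,0,0,0, 0,0,0,0]'
```

```text
t: 18.65
eef_pos: [397.0, 192.4, 19.4]
tool_rot: [0.0, 0.999, -0.037, -0.001]
ft_force: [-7.2, 2.1, 5.4]
gripper_width: 0.4
grasp_force: 3.6
```

```bash
python3 -m handwheel '[0.02,0,0,0, 0.02,0,0,0, 0.02,0,0,0, 0,0,0,0, 0,0,0,0, 0,0,0,0, 0,0,0,0, 0,0,0,0]'
```

```text
t: 19.65
eef_pos: [397.1, 192.4, 19.3]
tool_rot: [0.0, 0.999, -0.036, -0.003]
ft_force: [-21.3, 5.0, 16.7]
gripper_width: 0.5
grasp_force: 11.2
```

The jar is firmly seated: 1.8 mm more command gave only 0.1 mm of travel, and the force rose to 21 N. I'll withdraw gently.

```bash
python3 -m handwheel '[-0.02,0,0,0, -0.03,0,0,0, -0.03,0,0,0, -0.1,0,0,0, -0.3,0,0,0, -0.6,0,0,0, -1,0,0,0, -1,0,0,0]' && python3 -m handwheel '[-0.6,0,0,0, 0,0,-0.5,0, 0,0,-1,0, 0,0,-1,0, 0,0,-1,0, 0,0,-1,0, 0,0,-1,0, 0,0,-1,0]' && python3 -m handwheel '[0,0,-1,0, 0,0,-1,0, 0,0,0,0, 0,0,0,0, 0,0,0,0, 0,0,0,0, 0,0,0,0, 0,0,0,0]'
python3 - <<'E'
from h import *
for cam in("scene","top"):
    im=snapshot(cam);cv2.imwrite(f"pics/{cam}5.png",im[:,:,::-1])
a=cv2.imread("pics/top5.png")[130:250,220:380];b=cv2.imread("pics/scene5.png")[140:260,240:400]
cv2.imwrite("pics/c5.png",cv2.resize(np.hstack([a,b]),None,fx=2.5,fy=2.5,interpolation=cv2.INTER_CUBIC))
im=cv2.imread("pics/top5.png");hsv=cv2.cvtColor(im,cv2.COLOR_BGR2HSV)
m=cv2.inRange(hsv,(20,150,100),(35,255,255));n,l,s,_=cv2.connectedComponentsWithStats(m)
c=cv2.findContours((l==l[189,305]).astype(np.uint8),0,1)[0][0];e,d,a=cv2.fitEllipse(c);print(e,onz("top",*e,97))
E
```

```text
t: 20.65
eef_pos: [306.1, 198.8, 19.4]
tool_rot: [0.0, 0.999, -0.037, 0.0]
ft_force: [0.3, 0.1, -0.3]
gripper_width: 0.3
grasp_force: 0.0
t: 21.65
eef_pos: [289.3, 200.2, 215.6]
tool_rot: [-0.0, 0.999, -0.037, 0.0]
ft_force: [0.1, -0.2, 0.4]
gripper_width: 0.4
grasp_force: 0.0
t: 22.65
eef_pos: [289.4, 200.2, 274.3]
tool_rot: [0.0, 0.999, -0.037, -0.0]
ft_force: [1.0, 0.1, -0.1]
gripper_width: 0.5
grasp_force: 0.0
(304.37786865234375, 187.3553466796875) [444.96036489 190.52163688  97.        ]
```

View pics/c5.png

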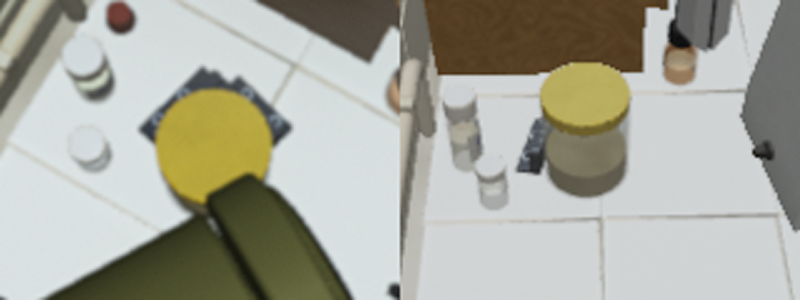

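The jar stands upright in the corner, with its lid at about (305,189) in the top picture. The bystanders haven't moved, and the arm is clear of everything.

```bash
python3 -c "from cell import *; print(hand_in())"
```

```text
the job is handed in; nothing more can be done
None
```

The jar is pushed home in the fence corner, upright and pressed firmly against the rails, with the bystanders in view undisturbed and the arm clear; the job was handed in at about 23 s, and no verdict came back.

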